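# Put the battery in the alarm box and seat its cover

### The job

Get the alarm control box on the counter ready for use: lay the battery pack flat in the low-ribbed bay inside the open box, then put the cover on so that both pins come up through its holes and it lies flush on the rim all round. Lower both parts gently instead of dropping them, let go of them, and leave the other things on the counter where they are.

Things in the scene. Friction and masses are not known exactly. Their poses are not given: they have to be found in the camera images.
- box: open-topped grey plastic alarm control box, 200 x 160 x 52 mm (x, y, z), fixed to the counter, walls and floor 5 mm thick. Origin: centre of its underside; x along its long side, z up. Inside: a ribbed bay, and a low green circuit board along the +y wall (y 41 to 71 mm, under 25 mm high). At the middle of each short side a 22 mm boss, level with the rim, carries an upright steel pin
- bay (a point): centre of the bay floor: 5 mm above the box's underside, 14 mm to -y of its centre, 47 mm below the rim; axes as the box's. The bay is 105 mm (x) by 55 mm (y), framed by ribs 4 mm thick and 10 mm high: 5 mm of play on every side of the battery. Above the ribs it is open from the bay's centre line 61 mm to the -y wall and 55 mm to the circuit board
- rim (a point): centre of the box's mouth, level with the top of the rim (52 mm above the box's underside); axes as the box's. The cover's origin lies here when it is seated
- pin_a (a point): tip of the pin at the box's -x side: steel pin 8 mm in diameter, 16 mm high above the rim, its upper 7 mm tapering to 3 mm; 84 mm from the box's centre
- pin_b (a point): tip of the equal pin at the box's +x side, 168 mm from the other
- cover: loose grey plastic cover plate, 204 x 164 x 6 mm, about 0.26 kg, lying flat, with two round holes 12 mm in diameter at x = -84 and +84 mm on its long middle line, and a black grip bar on top. Origin: centre of its underside; x along its long side, z up. It fits either way round (half-turn symmetric)
- cover_grip (a point): centre of the cover's grip bar, 33 mm above the cover's underside and over its centre: a bar 90 mm long (along the cover's x), 14 mm wide and 14 mm high, standing on two legs with its lower face 20 mm above the plate
- battery: loose battery pack, a block 95 x 45 x 36 mm (x, y, z), about 0.3 kg, black ends and a grey wrap, two small brass contacts on top near its +x end; lies flat. Origin: centre of its underside; x along its length, z up. Either way round will do in the bay
- mug: white ceramic mug, 82 mm across, 95 mm high, a bystander; origin: centre of its underside
- adapter: black plug-in power adapter, block 75 x 50 x 32 mm with two steel prongs on one end, a bystander; origin: centre of its underside
- stapler: black stapler, 140 x 36 x 44 mm, a bystander; origin: centre of its underside
- screwdriver: screwdriver 190 mm long lying on the counter, a bystander; lies along its x
- sunglasses: black sunglasses, about 140 mm wide and 130 mm deep, 38 mm high, a bystander; origin: on the counter near the lenses
- tape: tape dispenser 150 x 55 x 86 mm, a bystander; origin: centre of its underside

How it is judged (in metres and radians):
On the way, in this order (a step that is already met when the one before it is completed fails the run):
1. the battery lies in the bay of the open box, let go of (x of battery in the frame of bay between -0.01 and 0.01 m and y of battery in the frame of bay between -0.01 and 0.01 m and z of battery in the frame of bay between -0.003 and 0.004 m and angle between battery's own z axis and vertical below 0.1 rad and angle between the x axis of battery and the x axis of box, either way round below 0.25 rad and contact force between battery and the fingers below 0.1 N), for 0.2 s.
2. the cover is seated on the pins (horizontal distance between cover and rim below 0.006 m and z of cover in the frame of rim between -0.003 and 0.003 m and angle between cover's own z axis and vertical below 0.04 rad and angle between the x axis of cover and the x axis of box, either way round below 0.08 rad), for 0.2 s.
At the end, for the whole second after the job is handed in: the battery lies flat in the bay (within 10 mm of its centre each way, 4 mm in height, 0.25 rad along it), the cover lies on the rim over both pins (centre within 6 mm, height within 3 mm, level within 0.04 rad, in line with the box within 0.08 rad, either way round), and both are at rest (all of step 2 and x of battery in the frame of bay between -0.01 and 0.01 m and y of battery in the frame of bay between -0.01 and 0.01 m and z of battery in the frame of bay between -0.003 and 0.004 m and angle between battery's own z axis and vertical below 0.1 rad and angle between the x axis of battery and the x axis of box, either way round below 0.25 rad and linear speed of each of cover, battery below 0.01 m/s); the robot touches nothing.
It fails at once if the mug, adapter, stapler, screwdriver, sunglasses or tape dispenser is moved by more than 30 mm (distance of any of mug, adapter, stapler, screwdriver, sunglasses, tape from where it was at the start of the episode above 0.03 m).
It fails at once if the battery drops or is slammed into the bay (faster than 0.5 m/s within 50 mm of its floor) (horizontal distance between battery and bay below 0.03 m and z of battery in the frame of bay below 0.05 m and linear speed of battery above 0.5 m/s).
It fails at once if the cover drops or is slammed onto the box (faster than 0.5 m/s within 50 mm of the rim) (horizontal distance between cover and rim below 0.03 m and z of cover in the frame of rim below 0.05 m and linear speed of cover above 0.5 m/s).
It also fails if it takes over 64 s, if anything falls off the work surface, if the arm or the gripper's body presses on something with over 40 N, if the wrist force passes 120 N, or if a joint passes its speed limit or range.

### The arm

A 6-joint arm with a two-finger parallel gripper is mounted at the origin on the work surface. World frame = base frame: x ahead of the robot, y to its left, z up, the work surface at z = 0. Lengths are in m, angles in degrees, forces in N, time in s.
With the tool pointing down it reaches from about 0.4 to 0.825 m from the base axis. Payload 7 kg.
Tool frame: the origin (TCP) lies on the centre line of the jaws, within the pads' length; the fingertips stand 19 mm ahead of it and the grasp point (between the pads) is the TCP (r.tips_ahead is the distance from the TCP to the fingertips, in m); z points along the fingers, y is the line along which they close (so a half turn about z gives the same grasp; the last joint's range is limited). The gripper opens to 88 mm and grips with 3 to 60 N. Pads are 19 mm wide; open, the fingers measure 130 mm over their backs; the gripper's body (78 mm by 193 mm) begins 47 mm behind the grasp point.
Start: joints at [-46.748, 20.546, 0.682, 0, -70.136, -16.507], TCP at [0.304, -0.603, 0.246] pointing down, gripper open.
Joint ranges: [-176.03, 176.03], [-82.01, 121.73], [-58.28, 71.71], [-173.87, 95.51], [-174.79, -0.11], [-173.66, 173.66]. Speed limits (degrees/s): [136.94, 136.94, 172.46, 180, 180, 180].

### API

Orientations are given as [roll, pitch, yaw] about the fixed x, y, z axes, in that order (R = Rz(yaw) Ry(pitch) Rx(roll)).
In Python, from plant import r, viewer, close_job gives the robot as it stands. The module is installed in compiled form; this text tells all that it offers.
- The arm moves only by the tool arm_command, never from a script. Its arguments are lists of equal length, an entry for each row: "travel": the shift along the world's x, y, z scaled (see below), a list of three; "delta_rot": the turn, a rotation vector about the world's x, y, z scaled (see below), a list of three. In form: {"travel": [[dx, dy, dz], ...], "delta_rot": [[rx, ry, rz], ...]}. A call has 1 to 20 rows; each row is the pose to reach, as a shift and turn from the pose commanded when the call began; what a row does not reach only later rows make up. The controller multiplies each number of a shift by 0.5 m and each number of a turn by 90 degrees. A row lasts 1/8 s, in which the tool goes at most 62.5 mm and 10.7 degrees, less where a joint would pass 70% of its speed; a pose out of reach is approached as far as the arm can. A call with a number of a shift or a turn outside -1 to 1 is refused whole. A call with a gripper value outside its range is refused whole. "grip" is the opening, from 0 (shut) to 1 (fully open), set as the call begins (left out, the last holds). The fingers move at their own pace and stop on an object; "newtons" is the grip in N (left out, the last holds). Time passes only in rows, so rows that repeat a pose let the fingers close. It gives the time, the measured TCP pose, the force, the opening and the grip force at its end, in the units of the state.
- r.get_state(): the state, without advancing time (a new reading comes with each control period).
- viewer.capture(name): name is "scene" or "side" or "wrist"; returns a dict with "img" (480x640x3 uint8, red, green, blue), "camera_matrix" (3x3 intrinsics, pixels), "R" (3x3) and "t" (3): a world point X has camera coordinates R X + t; the wrist camera has in their place "mount" (4x4, takes a point from camera to tool coordinates, whose origin is the TCP and whose axes are the flange's). Camera axes: x right, y down, z forward; pixel columns grow to the right and rows downward; lengths in m; the calibration is good to about 2 mm. A picture is of the moment at which its call begins: read the wrist's pose just before it. There is no depth.
- close_job(): hands the job in; it is judged then, once.
The state is a dict: "time_s": time; "joints": joint angles; "qd": joint speeds; "joint_torque": joint torques, N m; "tcp_pos": TCP position; "eef_rot": TCP orientation; "contact_force": force on the tool from outside, world axes, zero at the start; "moment": the same for the moment, N m; "gripper_width": finger opening in m; "gripper_force": force on a finger pad.
Only numpy, scipy, OpenCV 4.12 (cv2) and the standard library are available. Lean on these libraries where they do the work, as an engineer would, in place of code of your own. Each camera call takes 0.05 s, during which the arm holds its last target. There are 200 camera calls.

## Working session

There is one attempt and no reset: what is moved stays moved. The work goes in short steps, Python scripts to look and compute and a tool call to move; the robot and the scene stay as the last step left them, time stands still between calls to the robot, and variables do not carry over. Pictures are saved under pics/ and viewed, at most 12 in all, crops included, and the job is handed in when it is done.

Besides the shell and the picture viewer there is one more tool, called after "Emit:" as name(argument=value, ...) on one line, values as JSON. arm_command: Moves the arm, as the interface text tells. Shifts and turns lie within -1 to 1; 1 stands for 0.5 m of shift or 90 degrees of turn. Its arguments: {"type":"object","properties":{"travel":{"type":"array"},"delta_rot":{"type":"array"},"grip":{"type":"number"},"newtons":{"type":"number"}},"required":["travel","delta_rot"]}

```bash
mkdir -p pics; python3 - <<'E'
from plant import r, viewer
import cv2, pickle
s=r.get_state(); print(s)
d={}
for n in("scene","side","wrist"):
    c=viewer.capture(n); d[n]=c; cv2.imwrite(f"pics/{n}0.png",c["img"][:,:,::-1])
    print(n,c["camera_matrix"].tolist(),[ (k,c[k].tolist()) for k in("R","t","mount") if k in c])
pickle.dump((s,d),open("cap0.pkl","wb"))
E
```

```text
{'time_s': 0.0, 'joints': array([-4.67476884e+01,  2.05898927e+01,  6.33963908e-01, -1.92966686e-02,
       -7.01369283e+01, -1.65070519e+01]), 'qd': array([ 0.04294757, -0.06087886, -0.07362983,  0.07315163, -0.07808914,
       -0.06042191]), 'joint_torque': array([ 9.66837142e-04, -5.82712913e+01,  2.93053293e+01,  6.99707419e+00,
        6.81172955e-03, -1.35781906e-04]), 'tcp_pos': array([ 0.30353262, -0.60238582,  0.24464412]), 'eef_rot': array([ 1.79905815e+02, -8.99362510e-03, -1.53261304e+02]), 'contact_force': array([-0.2622433 ,  1.05943373,  0.51782478]), 'moment': array([ 0.01598797, -0.00178756, -0.01091174]), 'gripper_force': 0.0, 'gripper_width': 0.0878810451559928}
scene [[472.13002892047473, 0.0, 315.5926221563973], [0.0, 472.13002892047473, 232.41129556951475], [0.0, 0.0, 1.0]] [('R', [[0.6231422193413736, 0.7818178450412955, 0.021322092985736046], [0.49857261726259056, -0.3760834382535517, -0.7810163844551006], [-0.6025936605957929, 0.4973148948567416, -0.6241464375956898]]), ('t', [-0.35226941986630306, -0.20701633324597166, 1.5928026694112796])]
side [[506.81088747738494, 0.0, 314.55715357576196], [0.0, 506.81088747738494, 242.06726087922092], [0.0, 0.0, 1.0]] [('R', [[-0.9712246823870482, -0.2378486156115876, 0.012274052868901365], [-0.13607928622835924, 0.5118914125430052, -0.8482037547808353], [0.19546110657048277, -0.8254666666900476, -0.5295278444065658]]), ('t', [0.5488132884425455, 0.1257483276249676, 1.2038473672789056])]
wrist [[346.6765429796032, 0.0, 317.6485031607864], [0.0, 346.6765429796032, 239.2833089906142], [0.0, 0.0, 1.0]] [('mount', [[-0.0006744554876583887, -0.9610019266434475, -0.2765408506846264, 0.07518091770329387], [0.9999997578899236, -0.0006955134896643572, -2.1933543550634096e-05, 0.00017697381169190507], [-0.0001712597144841961, -0.2765407985244987, 0.9610021630680876, -0.13863448746321438], [0.0, 0.0, 0.0, 1.0]])]
```

View pics/scene0.png

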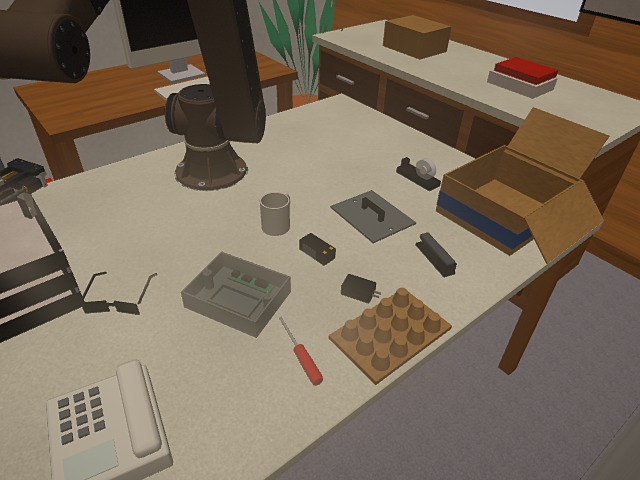

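View pics/side0.png

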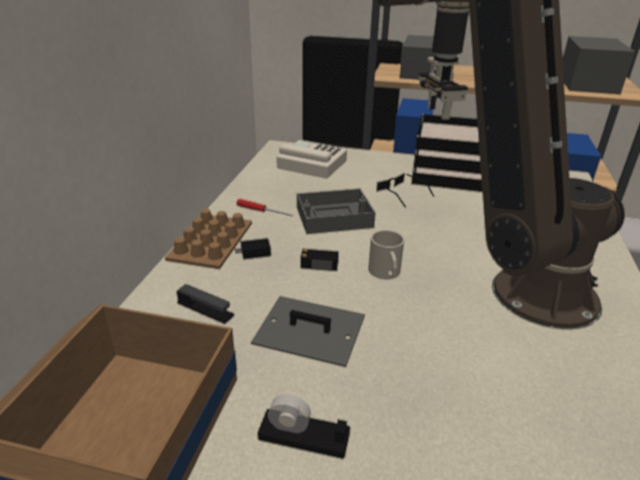

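The scene view shows the box at about (236,292), the battery at (317,248), the cover at (373,215) and the mug at (275,213). The side view has the box at (335,210), battery at (320,260) and cover at (310,330). I'll get rough positions from these pixels and then refine them with the wrist camera.

```bash
cat > h.py <<'E'
import numpy as np, cv2, pickle
from scipy.spatial.transform import Rotation as Ro
def cam(c,s=None):
    """centre, R_world_from_cam"""
    if "mount" in c:
        T=np.eye(4);T[:3,:3]=Ro.from_euler("xyz",s["eef_rot"],degrees=True).as_matrix();T[:3,3]=s["tcp_pos"]
        T=T@c["mount"]; return T[:3,3],T[:3,:3]
    return -c["R"].T@c["t"],c["R"].T
def ray(c,p,z,s=None):
    o,R=cam(c,s); p=np.atleast_2d(p).astype(float)
    d=(np.c_[p,np.ones(len(p))]@np.linalg.inv(c["camera_matrix"]).T)@R.T
    return o+d*((z-o[2])/d[:,2])[:,None]
def proj(c,X,s=None):
    o,R=cam(c,s); q=(np.atleast_2d(X)-o)@R@c["camera_matrix"].T
    return q[:,:2]/q[:,2:]
def shot(name,tag):
    from plant import r,viewer
    s=r.get_state();c=viewer.capture(name);pickle.dump((s,c),open(tag+".pkl","wb"))
    cv2.imwrite(f"pics/{tag}.png",c["img"][:,:,::-1]);return s,c
E
python3 - <<'E'
from h import *
s,d=pickle.load(open("cap0.pkl","rb"));np.set_printoptions(precision=3,suppress=True)
S=d["scene"];D=d["side"]
print("box S",ray(S,[(222,253),(291,282),(256,335),(182,296)],.052))
print("box D",ray(D,[(297,205),(365,190),(374,211),(308,231)],.052))
print("cover S",ray(S,[(371,190),(416,221),(375,242),(331,209)],.006))
print("cover D",ray(D,[(279,298),(365,313),(348,361),(253,338)],.006))
print("bat S",ray(S,[(318,243)],.036),"D",ray(D,[(320,256)],.036))
print("mug S",ray(S,[(275,213)],.05),"D",ray(D,[(386,257)],.05))
print("adapter,stapler D",ray(D,[(255,248),(205,302)],.02),"tape",ray(D,[(305,435)],.02))
E
```

```text
box S [[ 0.445 -0.207  0.052]
 [ 0.633 -0.13   0.052]
 [ 0.716 -0.281  0.052]
 [ 0.52  -0.353  0.052]]
box D [[ 0.665 -0.192  0.052]
 [ 0.49  -0.341  0.052]
 [ 0.444 -0.214  0.052]
 [ 0.598 -0.058  0.052]]
cover S [[0.414 0.347 0.006]
 [0.613 0.339 0.006]
 [0.61  0.175 0.006]
 [0.417 0.178 0.006]]
cover D [[0.606 0.178 0.006]
 [0.405 0.181 0.006]
 [0.415 0.335 0.006]
 [0.619 0.32  0.006]]
bat S [[0.545 0.023 0.036]] D [[0.545 0.027 0.036]]
mug S [[ 0.382 -0.002  0.05 ]] D [[0.383 0.01  0.05 ]]
adapter,stapler D [[0.723 0.01  0.02 ]
 [0.756 0.251 0.02 ]] tape [[0.451 0.533 0.02 ]]
```

Emit:
arm_command(travel=[[0.05,0.07,0.02],[0.12,0.16,0.05],[0.2,0.27,0.1],[0.28,0.37,0.12],[0.36,0.47,0.12],[0.44,0.57,0.12],[0.5,0.66,0.12],[0.54,0.71,0.12],[0.55,0.72,0.12],[0.55,0.72,0.12],[0.55,0.72,0.12]], delta_rot=[[0,0,0],[0,0,-0.01],[0,0,-0.02],[0,0,-0.03],[0,0,-0.04],[0,0,-0.05],[0,0,-0.05],[0,0,-0.05],[0,0,-0.05],[0,0,-0.05],[0,0,-0.05]], grip=1)

```text
time_s: 1.52
tcp_pos: [0.5781, -0.2436, 0.3056]
eef_rot: [180.0, -0.0, -157.8]
contact_force: [0.5, -0.3, -0.1]
gripper_width: 0.0875
gripper_force: 0.0
```

```bash
python3 -c "
from h import *
s,c=shot('wrist','wbox');print(s['tcp_pos'],s['eef_rot'])"
```

```text
[ 0.57809034 -0.24364112  0.30555358] [ 1.79996154e+02 -1.26493633e-02 -1.57815245e+02]
```

View pics/wbox.png

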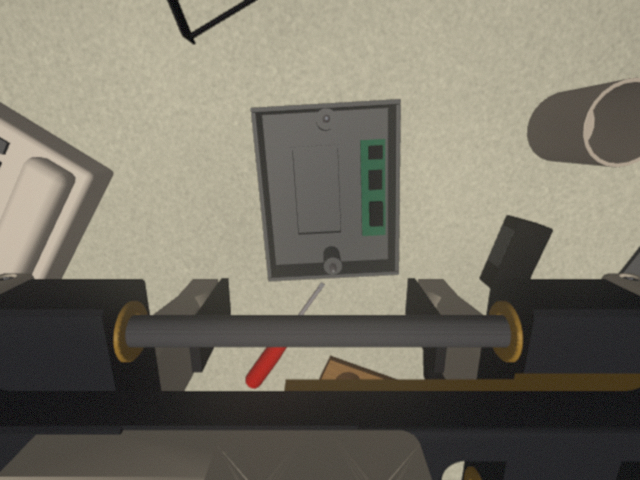

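Emit:
arm_command(travel=[[-0.01,0.05,0],[-0.02,0.14,0],[-0.03,0.26,0],[-0.04,0.36,0],[-0.05,0.45,0],[-0.06,0.51,0],[-0.06,0.53,0],[-0.06,0.53,0],[-0.06,0.53,0]], delta_rot=[[0,0,0],[0,0,0],[0,0,0],[0,0,0],[0,0,0],[0,0,0],[0,0,0],[0,0,0],[0,0,0]])

```text
time_s: 2.7
tcp_pos: [0.5488, 0.0211, 0.3056]
eef_rot: [-180.0, -0.0, -157.8]
contact_force: [0.0, -0.4, 0.4]
gripper_width: 0.0876
gripper_force: 0.0
```

```bash
python3 -c "
from h import *
s,c=shot('wrist','wbat');print(s['tcp_pos'],s['eef_rot'],s['contact_force'])"
```

```text
[0.54883862 0.02111089 0.30555875] [-1.79990419e+02 -7.69589065e-03 -1.57821919e+02] [ 0.01717819 -0.39788568  0.38230138]
```

View pics/wbat.png

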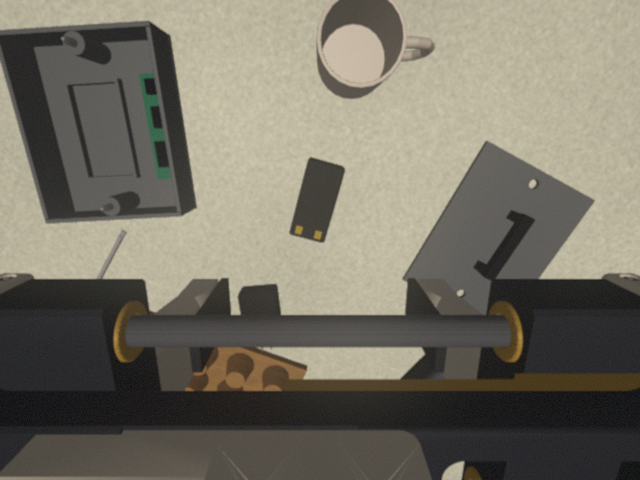

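The wrist view of the box shows the box at (325,190) with the pins at about (326,118) and (333,262). The second view shows the battery at (318,200) with its contacts at (308,232), and the cover at (500,225). I'll measure the contours next.

```bash
cat >> h.py <<'E'
def blob(c,s,seed,z,show=None):
    """non-counter region around seed -> contour on plane z -> minAreaRect (cm scaled)"""
    im=cv2.GaussianBlur(c["img"],(3,3),0); hsv=cv2.cvtColor(im,cv2.COLOR_RGB2HSV)
    m=(hsv[...,2]<125).astype(np.uint8); m=cv2.morphologyEx(m,cv2.MORPH_OPEN,np.ones((3,3)))
    cs,_=cv2.findContours(m,cv2.RETR_EXTERNAL,cv2.CHAIN_APPROX_NONE)
    k=[x for x in cs if cv2.pointPolygonTest(x,seed,False)>=0][0]
    X=ray(c,cv2.convexHull(k)[:,0],z,s)
    (cx,cy),wh,a=cv2.minAreaRect((X[:,:2]*1000).astype(np.float32))
    if wh[0]<wh[1]: a+=90
    a=(a+90)%180-90
    return k,X,np.array([cx,cy])/1000,wh,a
E
python3 - <<'E'
from h import *
np.set_printoptions(precision=4,suppress=True)
for tag,seed,z in(("wbox",(330,200),.052),("wbat",(318,200),.036)):
    s,c=pickle.load(open(tag+".pkl","rb"))
    k,X,ce,wh,a=blob(c,s,seed,z); print(tag,ce,wh,a,cv2.boundingRect(k), proj(c,[[*ce,z]],s))
    print(c["img"][420 if 0 else 60,300],c["img"][seed[1],seed[0]])
    o=c["img"][:,:,::-1].copy(); cv2.drawContours(o,[k],-1,(0,0,255),1)
    cv2.imwrite(f"pics/{tag}_c.png",o)
    if tag=="wbox":
        p=ray(c,[(326,118),(333,262)],.068,s); print(p,p.mean(0),np.linalg.norm(p[1]-p[0]),np.degrees(np.arctan2(*(p[0]-p[1])[1::-1])))
        crop=cv2.resize(o[90:290,240:410],None,fx=3,fy=3,interpolation=cv2.INTER_CUBIC)
    else: crop2=cv2.resize(o[150:250,270:370],None,fx=2,fy=2)
crop[:200,-1:]=0
cv2.imwrite("pics/crops.png",np.hstack([crop,cv2.copyMakeBorder(crop2,0,crop.shape[0]-200,0,0,cv2.BORDER_CONSTANT)]))
E
```

```text
wbox [ 0.5609 -0.2363] (197.6759796142578, 157.92388916015625) 25.296979904174805 (251, 100, 149, 181) [[329.1603 196.3693]]
[178 172 150] [98 97 93]
[[ 0.4854 -0.2719  0.068 ]
 [ 0.6271 -0.2044  0.068 ]] [ 0.5563 -0.2382  0.068 ] 0.15693751843348655 -154.53014444285753
wbat [0.5446 0.0178] (94.89579010009766, 44.273536682128906) 7.082622051239014 (290, 158, 55, 84) [[316.2819 200.9447]]
[188 184 159] [64 63 57]
```

View pics/crops.png

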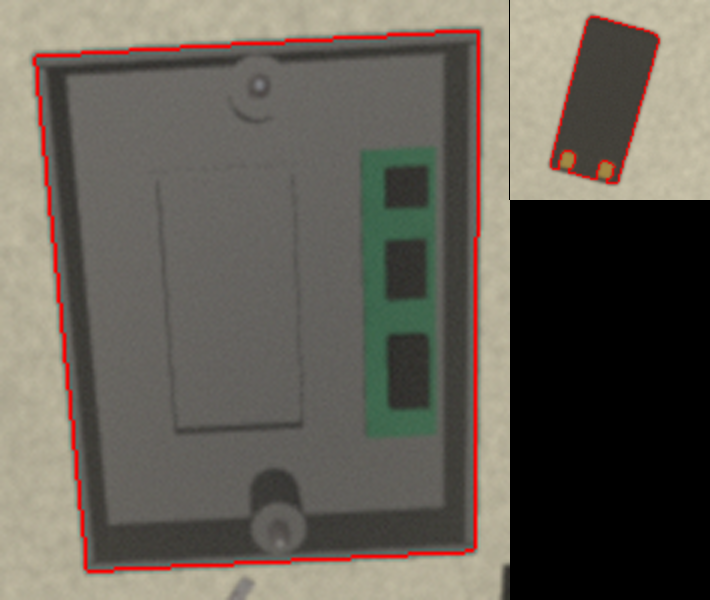

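The contours follow the edges cleanly. The pin tips are at about (326,118) and (333,271), so I'll cross-check the box from the second view.

```bash
python3 - <<'E'
from h import *
np.set_printoptions(precision=4,suppress=True)
s,c=pickle.load(open("wbox.pkl","rb"))
p=ray(c,[(326.3,118.3),(333.3,271)],.068,s); print(p.mean(0),np.linalg.norm(p[1]-p[0]),np.degrees(np.arctan2(*(p[1]-p[0])[1::-1])))
k,X,ce,wh,a=blob(c,s,(330,200),.052)
def box(ce,a):
    u=np.array([np.cos(np.radians(a)),np.sin(np.radians(a))]);v=np.array([-u[1],u[0]]);return u,v
for t in("wbat",):
    s2,c2=pickle.load(open(t+".pkl","rb"))
    u,v=box(ce,a)
    P=np.array([[*(ce+i*.1*u+j*.08*v),.052] for i in(-1,1) for j in(-1,1)]+[[*(ce+i*.084*u),.068] for i in(-1,1)])
    print(t,proj(c2,P,s2))
_,d=pickle.load(open("cap0.pkl","rb"))
for n in("scene","side"): print(n,proj(d[n],P))
u,v=box(ce,a); print("bay",ce-.014*v)
E
```

```text
[ 0.5614 -0.2357  0.068 ] 0.16770721484244822 25.31557620456214
wbat [[ -9.9648  29.4694]
 [148.1702  19.4796]
 [ 44.4079 223.3923]
 [181.0739 215.9635]
 [ 61.6028  37.9121]
 [101.0987 208.7479]]
scene [[179.65   291.8472]
 [220.3841 251.2454]
 [254.2394 322.7227]
 [289.8927 276.6327]
 [205.6498 267.7536]
 [266.6174 291.1667]]
side [[360.8226 188.0158]
 [376.4335 212.4999]
 [296.973  193.1133]
 [306.909  218.6988]
 [363.4155 195.2915]
 [307.1839 199.9326]]
bay [ 0.5669 -0.249 ]
```

Emit:
arm_command(travel=[[0,0,-0.03],[-0.002,0,-0.1],[-0.004,0,-0.2],[-0.006,-0.002,-0.3],[-0.008,-0.004,-0.36],[-0.008,-0.006,-0.4],[-0.008,-0.006,-0.4],[-0.008,-0.006,-0.4]], delta_rot=[[0,0,-0.03],[0,0,-0.08],[0,0,-0.14],[0,0,-0.168],[0,0,-0.168],[0,0,-0.168],[0,0,-0.168],[0,0,-0.168]])

```text
time_s: 3.75
tcp_pos: [0.5454, 0.0189, 0.1064]
eef_rot: [-180.0, 0.1, -172.9]
contact_force: [-0.8, -0.2, 0.9]
gripper_width: 0.0876
gripper_force: 0.0
```

```bash
python3 - <<'E'
from h import *
s,c=shot('wrist','wbat2');print(s['tcp_pos'],s['eef_rot'])
E
```

```text
[0.54541344 0.01888103 0.10637147] [-1.79997073e+02  5.54549942e-02 -1.72903134e+02]
```

View pics/wbat2.png

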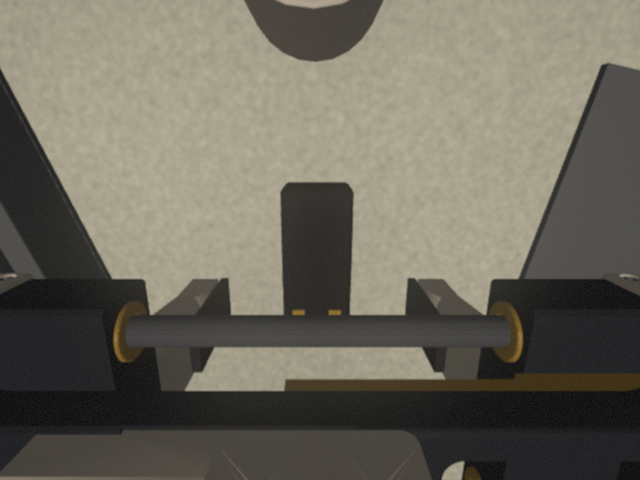

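The battery is centred between the jaws (column 317) and aligned with them. Pins and rim agree on the box pose: (0.561, -0.236), 25.3°. I'll go down and grip.

Emit:
arm_command(travel=[[0,-0.002,-0.05],[-0.001,-0.002,-0.1],[-0.001,-0.002,-0.135],[-0.001,-0.002,-0.145],[-0.001,-0.002,-0.145],[-0.001,-0.002,-0.145]], delta_rot=[[0,0,0],[0,0,0],[0,0,0],[0,0,0],[0,0,0],[0,0,0]])

```text
time_s: 4.55
tcp_pos: [0.5449, 0.0184, 0.0341]
eef_rot: [180.0, 0.1, -172.9]
contact_force: [-0.1, -0.9, 0.9]
gripper_width: 0.0873
gripper_force: 0.0
```

Emit:
arm_command(travel=[[0,0,0],[0,0,0],[0,0,0],[0,0,0],[0,0,0],[0,0,0]], delta_rot=[[0,0,0],[0,0,0],[0,0,0],[0,0,0],[0,0,0],[0,0,0]], grip=0.3, newtons=30)

```text
time_s: 5.3
tcp_pos: [0.5442, 0.0182, 0.033]
eef_rot: [-180.0, -0.0, -172.9]
contact_force: [0.0, 0.2, -0.2]
gripper_width: 0.0448
gripper_force: 30.0
```

Emit:
arm_command(travel=[[0,0,0.03],[0,0,0.1],[0,0,0.18],[0,-0.03,0.24],[0.01,-0.1,0.26],[0.02,-0.2,0.26],[0.03,-0.3,0.26],[0.04,-0.4,0.26],[0.045,-0.48,0.26],[0.045,-0.52,0.26],[0.045,-0.535,0.26],[0.045,-0.535,0.26],[0.045,-0.535,0.26]], delta_rot=[[0,0,0],[0,0,0],[0,0,0],[0,0,0.02],[0,0,0.05],[0,0,0.1],[0,0,0.15],[0,0,0.18],[0,0,0.202],[0,0,0.202],[0,0,0.202],[0,0,0.202],[0,0,0.202]])

```text
time_s: 6.92
tcp_pos: [0.5668, -0.2483, 0.1633]
eef_rot: [180.0, 0.0, -154.6]
contact_force: [0.0, 0.1, -3.1]
gripper_width: 0.0451
gripper_force: 30.0
```

```bash
python3 - <<'E'
from h import *
s,c=shot('wrist','wcar');print(s['tcp_pos'],s['eef_rot'],s['gripper_width'],s['contact_force'])
E
```

```text
[ 0.5667911  -0.24829875  0.16326877] [ 1.79993795e+02  1.09288747e-02 -1.54649914e+02] 0.045129305835299546 [ 0.01304979  0.10398179 -3.07777609]
```

View pics/wcar.png

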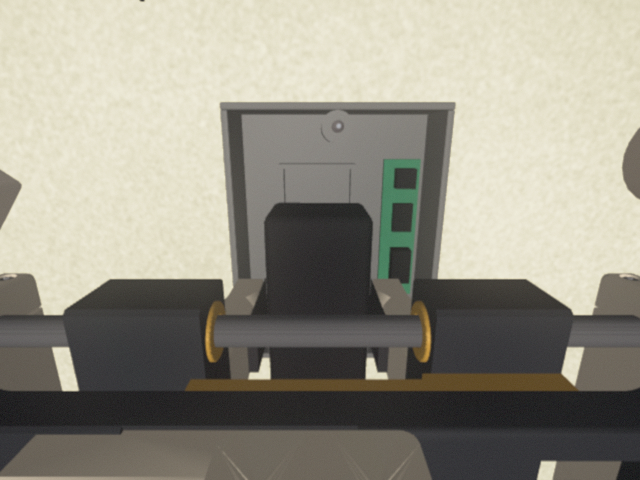

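The battery is held straight, and the bay (columns 284–351) is centred under it at column 317. Lowering now.

Emit:
arm_command(travel=[[0,-0.001,-0.02],[0,-0.001,-0.06],[0,-0.001,-0.1],[0,-0.001,-0.14],[0,-0.001,-0.175],[0,-0.001,-0.2],[0,-0.001,-0.22],[0,-0.001,-0.233],[0,-0.001,-0.242],[0,-0.001,-0.248],[0,-0.001,-0.25],[0,-0.001,-0.25]], delta_rot=[[0,0,0],[0,0,0],[0,0,0],[0,0,0],[0,0,0],[0,0,0],[0,0,0],[0,0,0],[0,0,0],[0,0,0],[0,0,0],[0,0,0]])

```text
time_s: 8.48
tcp_pos: [0.5669, -0.2498, 0.0383]
eef_rot: [-180.0, 0.0, -154.7]
contact_force: [0.0, -0.2, -2.4]
gripper_width: 0.0447
gripper_force: 30.0
```

Emit:
arm_command(travel=[[0,0,-0.001],[0,0,-0.001],[0,0,-0.001],[0,0,-0.001]], delta_rot=[[0,0,0],[0,0,0],[0,0,0],[0,0,0]], grip=0.63)

```text
time_s: 8.98
tcp_pos: [0.5669, -0.2498, 0.0377]
eef_rot: [-180.0, 0.0, -154.7]
contact_force: [0.2, 0.1, -0.2]
gripper_width: 0.0549
gripper_force: 0.0
```

Emit:
arm_command(travel=[[0,0,0.02],[0,0,0.08],[0,0,0.18],[0,0,0.28],[-0.02,0.03,0.38],[-0.03,0.06,0.44],[-0.03,0.06,0.46],[-0.03,0.06,0.46],[-0.03,0.06,0.46]], delta_rot=[[0,0,0],[0,0,0],[0,0,0],[0,0,0],[0,0,0],[0,0,0],[0,0,0],[0,0,0],[0,0,0]])

```text
time_s: 10.1
tcp_pos: [0.5512, -0.2199, 0.266]
eef_rot: [179.9, -0.1, -154.7]
contact_force: [0.6, -0.4, -1.6]
gripper_width: 0.0549
gripper_force: 0.0
```

```bash
python3 - <<'E'
from h import *
np.set_printoptions(precision=4,suppress=True)
s,c=shot('wrist','wbox2');print(s['tcp_pos'],s['eef_rot'])
k,X,ce,wh,a=blob(c,s,(330,200),.052);print(ce,wh,a)
E
```

```text
[ 0.5512 -0.2199  0.266 ] [ 179.9158   -0.112  -154.7204]
[ 0.6659 -0.1605] (451.1783142089844, 841.4718627929688) -64.87240982055664
```

View pics/wbox2.png

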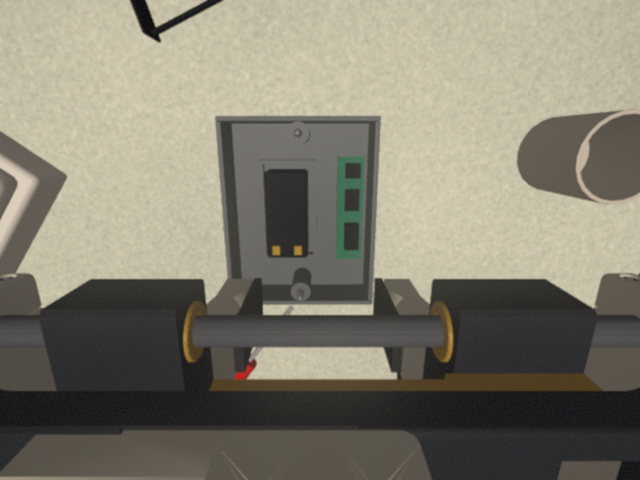

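The battery lies flat inside the ribs at (287,212) with play all round. On to the cover.

Emit:
arm_command(travel=[[0,0.06,0.02],[-0.01,0.15,0.04],[-0.02,0.26,0.06],[-0.03,0.37,0.08],[-0.04,0.48,0.08],[-0.05,0.59,0.08],[-0.06,0.7,0.08],[-0.07,0.8,0.08],[-0.08,0.88,0.08],[-0.08,0.94,0.08],[-0.08,0.96,0.08],[-0.08,0.96,0.08],[-0.08,0.96,0.08]], delta_rot=[[0,0,0],[0,0,-0.03],[0,0,-0.07],[0,0,-0.11],[0,0,-0.15],[0,0,-0.19],[0,0,-0.23],[0,0,-0.27],[0,0,-0.3],[0,0,-0.3],[0,0,-0.3],[0,0,-0.3],[0,0,-0.3]], grip=0.5)

```text
time_s: 11.78
tcp_pos: [0.5118, 0.2592, 0.3073]
eef_rot: [-180.0, -0.0, 178.3]
contact_force: [0.3, 0.2, 1.0]
gripper_width: 0.0437
gripper_force: 0.0
```

```bash
python3 - <<'E'
from h import *
np.set_printoptions(precision=4,suppress=True)
s,c=shot('wrist','wcov');print(s['tcp_pos'],s['eef_rot'],s['joints'])
k,X,ce,wh,a=blob(c,s,(318,190),.006);print(ce,wh,a)
E
```

```text
[0.5118 0.2592 0.3073] [-179.9688   -0.0235  178.2605] [  46.3925    9.0836   -6.7568    0.0035  -74.1984 -138.1329]
[0.5097 0.2589] (160.61865234375, 200.53465270996094) -4.2198638916015625
```

View pics/wcov.png

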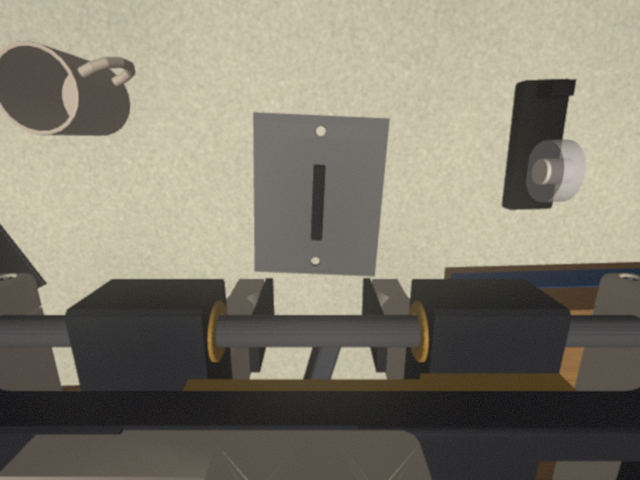

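The cover is fully visible, with holes at about (320,131) and (315,261) and the bar at (318,202). I'll cross-check its pose with the holes.

```bash
python3 - <<'E'
from h import *
np.set_printoptions(precision=4,suppress=True)
s,c=pickle.load(open("wcov.pkl","rb"))
g=cv2.cvtColor(c["img"],cv2.COLOR_RGB2GRAY)
H=[]
for x,y in((320,131),(315,261)):
    w=g[y-9:y+10,x-9:x+10]; m=((w>125)*255).astype(np.uint8); M=cv2.moments(m,True); H.append((x-9+M["m10"]/M["m00"],y-9+M["m01"]/M["m00"]))
p=ray(c,H,.003,s);print(H,p.mean(0),np.linalg.norm(p[0]-p[1]),np.degrees(np.arctan2(*(p[1]-p[0])[1::-1])))
m=(g<50).astype(np.uint8);m[:150]=0;m[255:]=0;m[:,:290]=0;m[:,350:]=0
k=np.argwhere(m)[:,::-1]; X=ray(c,k,.040,s)[:,:2]*1000
print(cv2.minAreaRect(X.astype(np.float32)))
E
```

```text
[(320.48387096774195, 130.55913978494624), (314.9230769230769, 260.03846153846155)] [0.5096 0.2589 0.003 ] 0.16731733963827777 -4.2252253961287085
((508.6553039550781, 259.2983093261719), (10.933302879333496, 86.09574890136719), 86.3528823852539)
```

Emit:
arm_command(travel=[[-0.001,0,-0.04],[-0.002,0,-0.12],[-0.003,0,-0.22],[-0.004,0,-0.32],[-0.004,0,-0.41],[-0.004,0,-0.48],[-0.004,0,-0.52],[-0.004,0,-0.545],[-0.004,0,-0.552],[-0.004,0,-0.552],[-0.004,0,-0.552]], delta_rot=[[0,0,-0.01],[0,0,-0.02],[0,0,-0.027],[0,0,-0.027],[0,0,-0.027],[0,0,-0.027],[0,0,-0.027],[0,0,-0.027],[0,0,-0.027],[0,0,-0.027],[0,0,-0.027]])

```text
time_s: 13.2
tcp_pos: [0.5102, 0.2606, 0.0325]
eef_rot: [179.9, 0.1, 175.9]
contact_force: [-0.5, -0.5, -0.2]
gripper_width: 0.044
gripper_force: 0.0
```

Emit:
arm_command(travel=[[0,0,0],[0,0,0],[0,0,0],[0,0,0],[0,0,0],[0,0,0]], delta_rot=[[0,0,0],[0,0,0],[0,0,0],[0,0,0],[0,0,0],[0,0,0]], grip=0, newtons=40)

```text
time_s: 13.95
tcp_pos: [0.5097, 0.2602, 0.0316]
eef_rot: [-180.0, -0.0, 175.9]
contact_force: [-1.2, -0.9, 2.4]
gripper_width: 0.0138
gripper_force: 40.0
```

Emit:
arm_command(travel=[[0,0,0.03],[0,0,0.1],[0,-0.01,0.18],[0,-0.04,0.26],[0.01,-0.1,0.3],[0.02,-0.18,0.3],[0.03,-0.28,0.3],[0.04,-0.38,0.3],[0.05,-0.48,0.3],[0.06,-0.58,0.3],[0.07,-0.68,0.3],[0.08,-0.78,0.3],[0.09,-0.87,0.3],[0.1,-0.94,0.3],[0.103,-0.98,0.3],[0.103,-0.992,0.3],[0.103,-0.992,0.3],[0.103,-0.992,0.3]], delta_rot=[[0,0,0],[0,0,0],[0,0,0],[0,0,0],[0,0,0.01],[0,0,0.03],[0,0,0.06],[0,0,0.1],[0,0,0.14],[0,0,0.18],[0,0,0.22],[0,0,0.26],[0,0,0.29],[0,0,0.32],[0,0,0.327],[0,0,0.327],[0,0,0.327],[0,0,0.327]])

```text
time_s: 16.2
tcp_pos: [0.5612, -0.235, 0.1818]
eef_rot: [180.0, 0.0, -154.7]
contact_force: [-0.1, 0.1, -2.6]
gripper_width: 0.0135
gripper_force: 40.0
```

```bash
python3 - <<'E'
from h import *
np.set_printoptions(precision=4,suppress=True)
s,c=shot('wrist','whold');print(s['tcp_pos'],s['eef_rot'],s['gripper_width'],s['contact_force'],s['moment'])
zc=s['tcp_pos'][2]-.0316
u=np.array([np.cos(np.radians(25.3)),np.sin(np.radians(25.3))])
t=s['tcp_pos'][:2]
print("expected hole px",proj(c,[[*(t-.084*u),zc+.006],[*(t+.084*u),zc+.006]],s),"pin tips px",proj(c,[[*(np.array([.561,-.236])+q*.084*u),.068] for q in(-1,1)],s))
E
```

```text
[ 0.5612 -0.235   0.1818] [ 179.9973    0.0125 -154.66  ] 0.013516501454797542 [-0.1012  0.093  -2.5751] [-0.0042 -0.0276  0.0244]
expected hole px [[317.33   119.0461]
 [317.3965 423.9854]] pin tips px [[316.2545 125.3111]
 [316.4759 339.1813]]
```

View pics/whold.png

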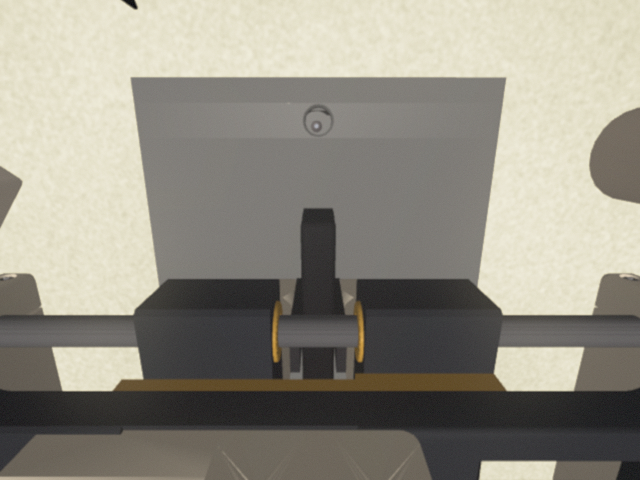

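The pin shows through the hole: hole centre (318,120), pin tip (317,126), both within 1 px of what the calibration predicts. I'll lower slowly over the pins.

Emit:
arm_command(travel=[[0,-0.002,-0.02],[0,-0.002,-0.06],[0,-0.002,-0.1],[0,-0.002,-0.13],[0,-0.002,-0.145],[0,-0.002,-0.155],[0,-0.002,-0.162],[0,-0.002,-0.168],[0,-0.002,-0.174],[0,-0.002,-0.18],[0,-0.002,-0.18]], delta_rot=[[0,0,0],[0,0,0],[0,0,0],[0,0,0],[0,0,0],[0,0,0],[0,0,0],[0,0,0],[0,0,0],[0,0,0],[0,0,0]])

```text
time_s: 17.62
tcp_pos: [0.5611, -0.2368, 0.0913]
eef_rot: [180.0, -0.0, -154.7]
contact_force: [0.7, -0.3, -2.5]
gripper_width: 0.0137
gripper_force: 40.0
```

Emit:
arm_command(travel=[[0,0.001,-0.005],[0,0.001,-0.009],[0,0.001,-0.012],[0,0.001,-0.014],[0,0.001,-0.0155],[0,0.001,-0.0155],[0,0.001,-0.0155]], delta_rot=[[0,0,0],[0,0,0],[0,0,0],[0,0,0],[0,0,0],[0,0,0],[0,0,0]])

```text
time_s: 18.5
tcp_pos: [0.5613, -0.2363, 0.0839]
eef_rot: [-180.0, 0.0, -154.7]
contact_force: [0.2, -0.4, -2.6]
gripper_width: 0.0137
gripper_force: 40.0
```

Not touching yet, so I'll edge down until there is contact.

Emit:
arm_command(travel=[[0,0,-0.001],[0,0,-0.002],[0,0,-0.002],[0,0,-0.002]], delta_rot=[[0,0,0],[0,0,0],[0,0,0],[0,0,0]])

```text
time_s: 19.0
tcp_pos: [0.5613, -0.2363, 0.0836]
eef_rot: [-180.0, 0.0, -154.7]
contact_force: [-3.1, 1.6, 5.9]
gripper_width: 0.0139
gripper_force: 40.0
```

Contact at 0.0836, the height expected for a seated cover. Releasing.

Emit:
arm_command(travel=[[0,0,0],[0,0,0],[0,0,0],[0,0,0],[0,0,0]], delta_rot=[[0,0,0],[0,0,0],[0,0,0],[0,0,0],[0,0,0]], grip=0.5)

```text
time_s: 19.62
tcp_pos: [0.5613, -0.2363, 0.0827]
eef_rot: [180.0, -0.0, -154.7]
contact_force: [-0.1, -0.2, 0.7]
gripper_width: 0.0435
gripper_force: 0.0
```

Emit:
arm_command(travel=[[0,0,0.02],[0,0,0.08],[0,0,0.18],[0,0,0.28],[0,0,0.38],[0,0,0.44],[0,0,0.45],[0,0,0.45],[0,0,0.45]], delta_rot=[[0,0,0],[0,0,0],[0,0,0],[0,0,0],[0,0,0],[0,0,0],[0,0,0],[0,0,0],[0,0,0]])

```text
time_s: 20.75
tcp_pos: [0.5607, -0.2361, 0.3066]
eef_rot: [179.9, -0.1, -154.7]
contact_force: [-0.4, -0.1, 0.3]
gripper_width: 0.0439
gripper_force: 0.0
```

```bash
python3 - <<'E'
from h import *
np.set_printoptions(precision=4,suppress=True)
s,c=shot('wrist','wfin');print(s['tcp_pos'],s['gripper_width'],s['contact_force'])
k,X,ce,wh,a=blob(c,s,(318,170),.058);print(ce,wh,a)
d,e=shot('scene','sfin')
a=cv2.resize(c["img"][60:290,200:440],(400,383)); b=cv2.resize(e["img"][230:350,165:305],(400,343))
b=cv2.copyMakeBorder(b,0,40,0,0,cv2.BORDER_CONSTANT)
cv2.imwrite("pics/fin.png",np.hstack([a,b])[:,:,::-1])
E
```

```text
[ 0.5607 -0.2361  0.3066] 0.043874645714868495 [-0.3862 -0.1452  0.3159]
[ 0.6929 -0.1596] (507.741943359375, 924.0036010742188) -66.64715766906738
```

View pics/fin.png

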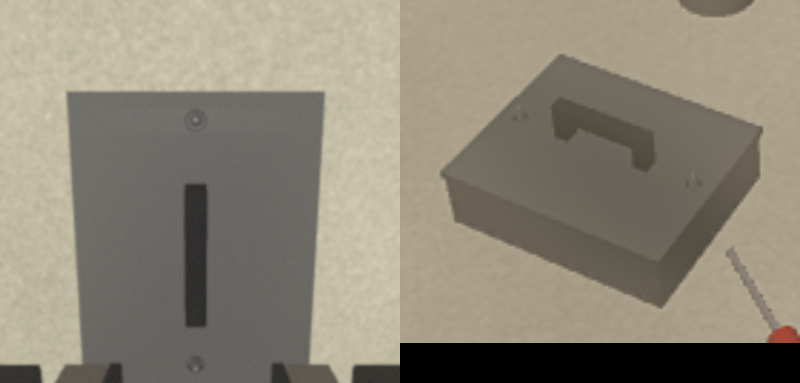

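The cover lies flush, with both pins showing through their holes at (196,120) and (196,365) in the left crop and (519,114) and (693,181) in the right. Handing in.

```bash
python3 -c "
from plant import close_job
print(close_job())"
```

```text
the job is handed in; nothing more can be done
None
```

The battery lies flat in the bay, the cover is seated flush over both pins, and the job was handed in at about 21 s; the hand-in call returned no verdict.

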